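Load a chair rail into a sprung stop jig and hold it home

ROBOT

A 7-joint arm with a two-finger parallel gripper is mounted at the origin on the work surface. World frame = base frame: x ahead of the robot, y to its left, z up, the work surface at z = 0. Lengths are in mm, angles in degrees, forces in N, time in s.
With the tool pointing down it reaches from about 425 to 950 mm from the base axis. Payload 16.7 kg.
Tool frame: the origin (TCP) lies midway between the tips of the shut fingers; the grasp point (between the pads) lies 19 mm behind it; z points along the fingers, y is the line along which they close (so a half turn about z gives the same grasp; the last joint's range is limited). The gripper opens to 94 mm and grips with 3 to 60 N. Pads are 16 mm wide; open, the fingers measure 119 mm over their backs; the gripper's body (75 mm by 177 mm) begins 78 mm behind the grasp point.
Start: joints at [58.986, 24.414, 4.234, 92.017, -1.954, 63.644, -3.845], TCP at [257.717, -623.822, 166.067] pointing down, gripper open.
Joint ranges: [-163.25, 163.25], [-28.42, 122.38], [-70.27, 78.77], [12.13, 141.07], [-58.53, 238.53], [9.26, 117.41], [-156.51, 156.51]. Speed limits (degrees/s): [108.29, 108.29, 136.94, 136.94, 172.46, 172.46, 172.46].

INTERFACE

Orientations are given as [roll, pitch, yaw] about the fixed x, y, z axes, in that order (R = Rz(yaw) Ry(pitch) Rx(roll)).
In Python, from bench import sensors, cams, job gives the robot as it stands.
- The arm moves only by the tool play_rows, never from a script. Its argument "plan" is a list of rows, each an object of numbers: "x", "y", "z": the shift along the world's x, y, z in mm; "wx", "wy", "wz": the turn, a rotation vector about the world's x, y, z in degrees; "grip": the closure in counts, from 0 (fully open) to 255 (shut). A call has 1 to 5 rows; each row is the pose to reach, as a shift and turn from the pose commanded when the call began; what a row does not reach only later rows make up. A row lasts 1/12 s, in which the tool goes at most 41.7 mm and 7.16 degrees, less where a joint would pass 70% of its speed; a pose out of reach is approached as far as the arm can. A call with a gripper value outside its range is refused whole. The fingers move at their own pace and stop on an object; "newtons" is the grip in N (left out, the last holds). Time passes only in rows, so rows that repeat a pose let the fingers close. It gives the time, the measured TCP pose, the force, the opening and the grip force at its end, in the units of the state.
- sensors.state(): the state, without advancing time (a new reading comes with each control period).
- cams.read_camera(name): name is "side" or "top" or "wrist"; returns (picture, depth): 480x640x3 uint8, red, green, blue; 480x640 float32, mm along the optical axis (not along the pixel's ray), 0 where there is no reading.
- cams.get_calibration(name): a dict with "mtx" (3x3 intrinsics, pixels), "k1" (the pictures are not rectified: a ray, as slopes to the right and down, at radius r is drawn at 1 + k1 r^2 times it, then the intrinsics apply), "cam_to_world" (4x4, takes a point from camera to world coordinates); the wrist camera has in their place "hand_eye" (4x4, takes a point from camera to tool coordinates, whose origin is the TCP and whose axes are the flange's). Camera axes: x right, y down, z forward; pixel columns grow to the right and rows downward; lengths in mm; the calibration is good to about 2 mm. A picture is of the moment at which its call begins: read the wrist's pose just before it. get_calibration takes no time and is no camera call.
- job.finish_job(): hands the job in; it is judged then, once.
The state is a dict: "time_s": time; "joint_positions": joint angles; "qd": joint speeds; "joint_efforts": joint torques, N m; "eef_pos": TCP position; "orientation": TCP orientation; "force": force on the tool from outside, world axes, zero at the start; "wrist_torque": the same for the moment, N m; "gripper_width": opening from 0.0 (shut) to 1.0 (fully open); "grasp_force": force on a finger pad.
Only numpy, scipy, OpenCV 4.12 (cv2) and the standard library are available. Lean on these libraries where they do the work, as an engineer would, in place of code of your own. Each camera call takes 0.05 s, during which the arm holds its last target. There are 200 camera calls.

TASK

Swing both flaps of the small carton right open to the outside, then take out the wooden chair rail. Lay it upright, as it lay in the carton, in the channel of the jig and push it along the channel against the sprung brass plunger until its end is hard up against the steel stop posts, firmly but without ramming it; finish while still holding it pressed there, do not let go. Leave everything else on the bench and in the carton where it is.

Things in the scene. Friction and masses are not known exactly. Their poses are not given: they have to be found in the camera images.
- carton: Brown carton fixed to the bench, open on top between two hinged flaps. Outside 190 (x) x 148 (y) x 70 mm high, walls and floor 4 mm. Origin: centre of its underside; x along its length, parallel to the flap hinges; z up. Inside: the rail, roughly along the carton's x, centre about 30 mm to the -x side, and two small wooden feet near the +x end.
- flap_left (a joint): Angle (rad) of the flap on the carton's +y side. 0 = level over the carton, 1.57 = upright, 3.1 = folded level outwards (end of travel). Starts half raised (0.7 to 1.1), stays where it is left, swings with about 1 N. 184 mm long, 50 mm from hinge to free edge, 3 mm thick; hinge parallel to the carton's x, 72 mm from its middle, 73 mm above the bench.
- flap_right (a joint): The same for the flap on the carton's -y side.
- flap_left_edge (a point): Middle of the free edge of the +y flap (50 mm from its hinge); moves with the flap.
- flap_right_edge (a point): Middle of the free edge of the -y flap (50 mm from its hinge); moves with the flap.
- rail: Loose pale wooden chair rail, a plain block 110 (x) x 30 (y) x 60 mm high with a dark band near each end, about 0.14 kg. Origin: centre of its underside; x along its length, z up. It stands on the carton's floor (4 mm above the bench), its top just below the carton's rim. Either end may go first.
- jig: Plywood jig fixed to the bench. Origin: underside; x along the channel to the stop, z up. Base board x -130 to +140 mm, 100 mm wide, its top (channel floor) 12 mm above the bench. Two wooden fences, tops 28 mm above the bench, x -115 to +45 mm, leave a channel 38 mm wide centred on y = 0, open above and at its -x end. Rail home: its origin at x = 0, y = 0, 12 mm above the bench.
- stop: Two fixed steel stop posts, each 20 x 12 x 48 mm high, 18 mm apart, one each side of the plunger; behind them a blue block 68 mm high to x = +130 mm. Origin: on the channel floor midway between the posts, in the plane of the faces that the rail's end meets (x = +55 mm, y = 0, 12 mm above the bench in the jig's frame).
- plunger (a joint): How far (m) the sprung plunger is pushed in along the jig's +x. 0 = fully out; 0.020 = its face is level with the faces of the stop posts, so the rail's end meets them. Spring about 4 N at the start, about 11 N at 0.020; it pushes the rail back out when nothing holds it.
- plunger_face (a point): Centre of the round brass plunger face (14 mm across), 34 mm above the channel floor; with the plunger fully out it stands 20 mm in front of the stop faces (x = +35 mm in the jig's frame).
- foot_a: Turned dark wooden foot, 36 mm across, 28 mm high, standing in the carton. Leave it alone. Origin: underside.
- foot_b: The second such foot in the carton. Leave it alone.
- glue: Yellow glue bottle with a red cap, 56 mm across, 130 mm high, at the back of the bench. Leave it alone. Origin: underside.
- tin: Blue paint tin, 80 mm across, 80 mm high, at the back. Leave it alone. Origin: underside.
- jar: Amber jar, 64 mm across, 75 mm high, at the back. Leave it alone. Origin: underside.
- sander: Cork sanding block 110 x 65 x 28 mm at the side. Leave it alone. Origin: underside.
- screwdriver: Screwdriver lying at the side. Leave it alone.
There are look-alikes about, which are no part of the job. What is shaped like the carton but red is not meant. Leave any blue look-alike of the rail alone.

How it is judged (in metres and radians):
On the way, in this order (a step that is already met when the one before it is completed fails the run):
1. both flaps are swung open, well past upright (over 2.2 rad) (value of joint each of flap_left, flap_right above 2.2 rad), for 0.2 s.
2. the rail is lifted clear of the carton's rim, held by the fingers (height (world z) of rail above 0.075 m and contact force between the fingers and rail above 1 N), for 0.1 s.
At the end, for the whole second after the job is handed in: Rail upright on the channel floor (6 mm), in line (0.1 rad, 6 mm of the middle), within 4 mm of the stop plane, pressing the posts over 1 N; plunger in 18 to 22.5 mm; fingers still pressing the rail over 2 N; rail still; both flaps past 2.2 rad (all of step 1 and value of joint plunger between 0.018 and 0.0225 m and contact force between rail and stop above 1 N and contact force between the fingers and rail above 2 N and angle between the x axis of rail and the x axis of jig, either way round below 0.1 rad and angle between rail's own z axis and vertical below 0.1 rad and y of rail in the frame of jig between -0.006 and 0.006 m and z of rail in the frame of jig below 0.018 m and x of rail in the frame of jig between -0.004 and 0.004 m and linear speed of rail below 0.02 m/s); the arm keeps its last pose, push and grip.
It fails at once if the rail is rammed against the stop posts (over 50 N) (contact force between rail and stop above 50 N).
It fails at once if a bystander is moved by more than 40 mm (distance of any of foot_a, foot_b, glue, tin, jar, sander, screwdriver from where it was at the start of the episode above 0.04 m).
It also fails if it takes over 67 s, if anything falls off the work surface, if the arm or the gripper's body presses on something with over 40 N, if the wrist force passes 120 N, or if a joint passes its speed limit or range.

## Working session

There is one attempt and no reset: what is moved stays moved. The work goes in short steps, Python scripts to look and compute and a tool call to move; the robot and the scene stay as the last step left them, time stands still between calls to the robot, and variables do not carry over. Pictures are saved under pics/ and viewed, at most 10 in all, crops included, and the job is handed in when it is done.

Besides the shell and the picture viewer there is one more tool, called after "Request:" as name(argument=value, ...) on one line, values as JSON. play_rows: Moves the arm, as the interface text tells. Its arguments: {"type":"object","properties":{"plan":{"type":"array"},"newtons":{"type":"number"}},"required":["plan"]}

```bash
mkdir -p pics; ls; cat > h.py <<'E'
import numpy as np, cv2
from bench import sensors, cams, job
from scipy.spatial.transform import Rotation as R
def shot(name,fn=None):
    s=sensors.state(); p,d=cams.read_camera(name); c=cams.get_calibration(name)
    if name=="wrist":
        T=np.eye(4); T[:3,:3]=R.from_euler('xyz',s['orientation'],degrees=True).as_matrix(); T[:3,3]=s['eef_pos']
        M=T@np.array(c['hand_eye'])
    else: M=np.array(c['cam_to_world'])
    if fn: cv2.imwrite('pics/'+fn,p[:,:,::-1])
    return p,d,np.array(c['mtx']),c['k1'],M
def rays(uv,K,k1):
    uv=np.asarray(uv,float).reshape(-1,1,2)
    n=cv2.undistortPoints(uv,K,np.array([k1,0,0,0,0.]))[:,0]
    return np.c_[n,np.ones(len(n))]
def onz(uv,K,k1,M,z):
    r=rays(uv,K,k1)@M[:3,:3].T; o=M[:3,3]
    return o+r*((z-o[2])/r[:,2])[:,None]
def cloud(d,K,k1,M):
    v,u=np.mgrid[:480,:640]; r=rays(np.c_[u.ravel(),v.ravel()],K,k1)
    return ((r*d.reshape(-1,1))@M[:3,:3].T+M[:3,3]).reshape(480,640,3)
E
python3 - <<'E'
from h import *
print(sensors.state())
for n in("top","side"):
    p,d,K,k,M=shot(n,n+"0.png"); print(n,K,k,M.round(3)); np.savez(n+"0.npz",p=p,d=d,K=K,k=k,M=M)
E
```

```text
pics
{'time_s': 0.0, 'joint_positions': array([58.985599  , 24.45019823,  4.22974588, 92.05200019, -1.95306366,
       63.64523282, -3.84631117]), 'qd': array([ 0.07287874,  0.08875551,  0.00213539, -0.01632366, -0.0300294 ,
       -0.06591563,  0.12804797]), 'joint_efforts': array([ 2.15807246e-03, -9.35824013e+01,  3.66795324e+00, -4.54190612e+01,
       -4.87276807e-02,  2.02554959e-02,  2.33004357e-04]), 'eef_pos': array([ 257.54016226, -623.39386994,  165.37032089]), 'orientation': array([-1.79924881e+02,  5.57593768e-03,  2.24468776e+01]), 'force': array([-0.05548679,  0.69167039,  0.34356121]), 'wrist_torque': array([0.02295645, 0.01219556, 0.01983463]), 'grasp_force': 0.0, 'gripper_width': 0.9998809205228391}
top [[484.38435103   0.         313.81901189]
 [  0.         484.38435103 245.91801963]
 [  0.           0.           1.        ]] -0.07636155457357899 [[-2.200000e-02 -9.820000e-01  1.850000e-01  3.438810e+02]
 [-1.000000e+00  2.300000e-02  3.000000e-03 -1.103400e+01]
 [-7.000000e-03 -1.850000e-01 -9.830000e-01  1.208669e+03]
 [ 0.000000e+00  0.000000e+00  0.000000e+00  1.000000e+00]]
side [[552.29297442   0.         319.20014115]
 [  0.         552.29297442 249.22893417]
 [  0.           0.           1.        ]] -0.105984206119669 [[-9.960000e-01 -6.800000e-02  6.500000e-02  4.744220e+02]
 [-9.300000e-02  6.260000e-01 -7.740000e-01  1.215096e+03]
 [ 1.200000e-02 -7.770000e-01 -6.300000e-01  1.052961e+03]
 [ 0.000000e+00  0.000000e+00  0.000000e+00  1.000000e+00]]
```

View pics/top0.png

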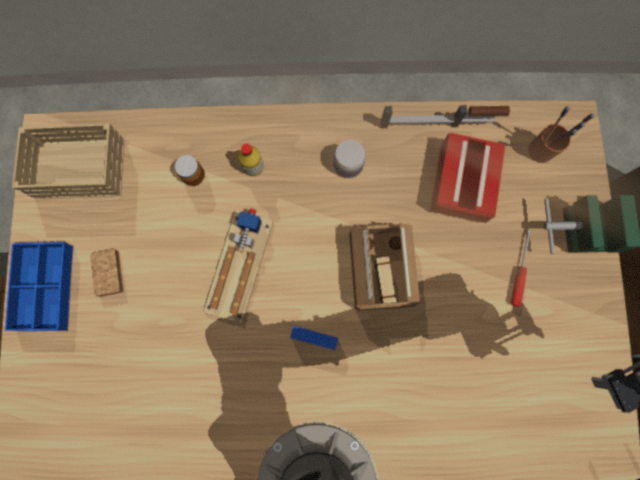

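View pics/side0.png

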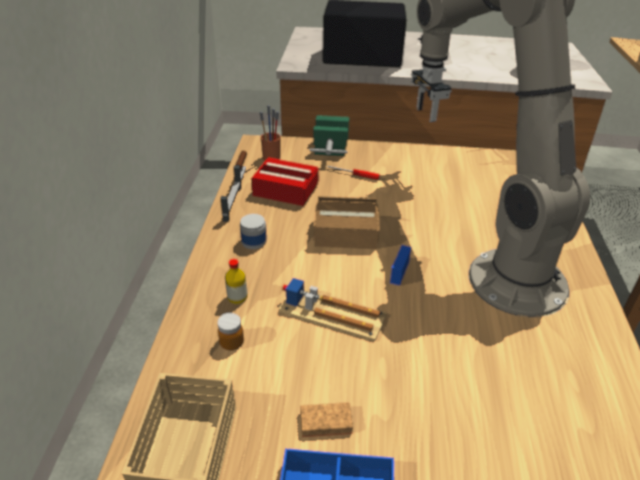

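The top view shows the carton at about (385,265), half-raised pale flaps at (370,265) and (405,262), and the rail between them near (387,280). One foot is at (396,243). The jig is at (238,265) with its blue stop end at (248,220), so the channel runs up-right in the image. The blue decoy is at (315,338), and the red box at (470,178) is not the carton. The side view agrees with this.

```bash
python3 - <<'E'
from h import *
z=np.load('top0.npz');p,d,K,k,M=[z[i] for i in'pdKkM']; k=float(k)
C=cloud(d,K,k,M)
def crop(a,u0,u1,v0,v1,f):return cv2.resize(a[v0:v1,u0:u1],None,fx=f,fy=f,interpolation=cv2.INTER_CUBIC)
a=crop(p,330,440,205,325,5);b=crop(p,190,290,195,335,4)
cv2.imwrite('pics/c1.png',a[:,:,::-1]);cv2.imwrite('pics/c2.png',b[:,:,::-1])
print(onz([[385,265],[238,265],[315,338]],K,k,M,0).round())
hsv=cv2.cvtColor(p,cv2.COLOR_RGB2HSV)
sub=C[205:325,335:435]
for row in range(225,310,12):
    print(row,[f"{C[row,u,1]:.0f}/{C[row,u,2]:.0f}" for u in range(348,424,4)])
E
```

```text
[[ 519. -185.    0.]
 [ 527.  186.    0.]
 [ 341.   -5.    0.]]
225 ['-96/-4', '-106/-2', '-116/-0', '-127/-3', '-126/105', '-147/-0', '-150/63', '-158/71', '-168/70', '-178/69', '-187/71', '-197/70', '-207/69', '-210/104', '-221/97', '-233/86', '-261/-4', '-271/-2', '-280/3']
237 ['-95/1', '-99/76', '-108/86', '-116/94', '-125/103', '-133/111', '-155/7', '-165/6', '-176/3', '-186/2', '-196/6', '-203/25', '-212/31', '-223/23', '-218/102', '-231/86', '-244/71', '-269/-2', '-279/-0']
249 ['-94/-2', '-98/74', '-107/85', '-115/91', '-124/103', '-132/112', '-155/-1', '-164/5', '-174/8', '-184/4', '-195/3', '-204/8', '-213/15', '-226/-0', '-216/105', '-228/92', '-239/84', '-267/-5', '-277/-1']
261 ['-92/3', '-99/46', '-106/80', '-115/88', '-123/99', '-131/108', '-152/5', '-156/58', '-164/66', '-175/60', '-184/66', '-203/2', '-213/2', '-224/-0', '-214/110', '-225/100', '-238/84', '-265/-1', '-274/3']
273 ['-91/2', '-100/18', '-105/78', '-114/88', '-122/99', '-131/103', '-152/2', '-158/27', '-163/65', '-173/64', '-182/64', '-202/3', '-211/6', '-222/1', '-212/109', '-223/101', '-235/86', '-248/72', '-273/1']
285 ['-90/0', '-100/-0', '-104/72', '-113/85', '-121/93', '-129/104', '-138/104', '-160/3', '-163/59', '-172/62', '-181/65', '-191/63', '-209/11', '-220/3', '-230/5', '-220/107', '-232/94', '-244/80', '-272/-4']
297 ['-89/-0', '-100/-3', '-104/71', '-112/78', '-120/93', '-129/100', '-137/106', '-159/2', '-165/30', '-170/64', '-179/67', '-189/64', '-209/3', '-218/7', '-228/5', '-219/106', '-231/94', '-243/81', '-269/1']
309 ['-89/-3', '-98/-3', '-108/-2', '-114/42', '-125/33', '-135/29', '-146/19', '-158/-1', '-168/-3', '-178/-2', '-188/-2', '-198/-3', '-208/-0', '-217/1', '-228/-3', '-237/1', '-248/-2', '-258/-0', '-267/1']
```

View pics/c1.png

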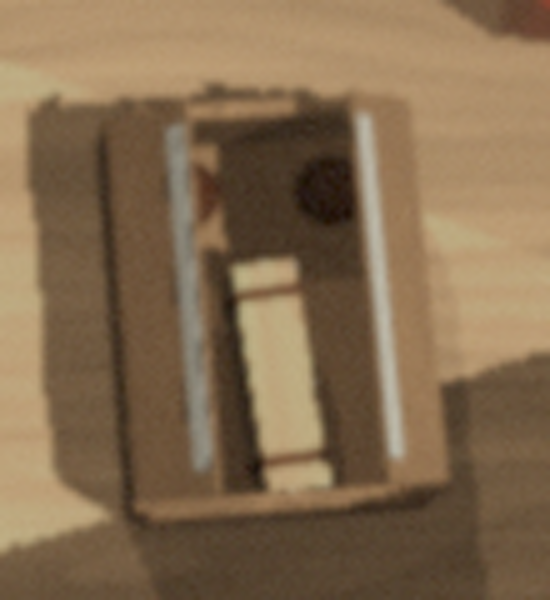

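View pics/c2.png

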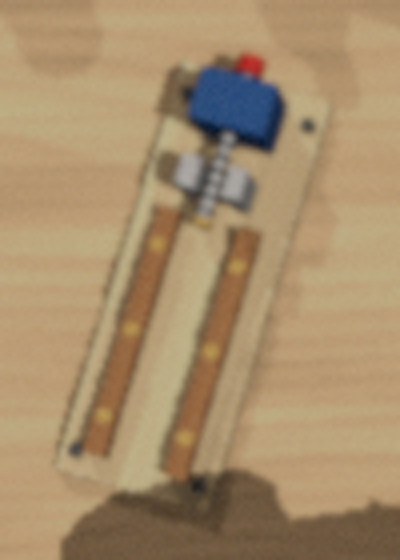

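The crops show both flaps half raised, with their white free edges at top-view columns of about 368 and 405. Both feet are visible, at crop positions (205,190) and (325,190). The rail is upright and slightly left of the carton's middle. The jig crop shows the fences, posts, plunger and blue block clearly. Next I'll fit the poses.

```bash
python3 - <<'E'
from h import *
z=np.load('top0.npz');p,d,K,k,M=[z[i] for i in'pdKkM']; k=float(k)
C=cloud(d,K,k,M)
P=C[205:325,335:435].reshape(-1,3); P=P[(P[:,0]>400)&(P[:,0]<640)]
def line(Q,n): # fit y=a x+b, robust
    for _ in range(4):
        a,b=np.polyfit(Q[:,0],Q[:,1],1); r=Q[:,1]-a*Q[:,0]-b; Q=Q[abs(r)<max(2.5*r.std(),1)]
    print(n,'slope deg %.1f y@520 %.1f'%(np.degrees(np.arctan(a)),a*520+b),'x %.0f..%.0f'%(Q[:,0].min(),Q[:,0].max()),len(Q))
F=P[(P[:,2]>75)&(P[:,2]<125)]
for n,Q in(('L',F[F[:,1]>-175]),('R',F[F[:,1]<-175])):
    for _ in range(4):
        A=np.c_[Q[:,0],Q[:,2],np.ones(len(Q))]; c=np.linalg.lstsq(A,Q[:,1],rcond=None)[0]; r=Q[:,1]-A@c; Q=Q[abs(r)<2.5*r.std()+.5]
    print(n,'dy/dx deg %.1f  incl deg %.1f  hinge y@x=520,z=73: %.1f'%(np.degrees(np.arctan(c[0])),np.degrees(np.arctan(1/abs(c[1]))),c@[520,73,1]),'x',np.percentile(Q[:,0],[1,99]).round(),'zmax',np.percentile(Q[:,2],98).round())
hsv=cv2.cvtColor(p,cv2.COLOR_RGB2HSV)
# rail top: pale, by depth z 55..72 and interior, bright
sub=C[205:325,335:435]; hs=hsv[205:325,335:435]
m=((sub[:,:,2]>52)&(sub[:,:,2]<74)&(sub[:,:,1]<-145)&(sub[:,:,1]>-215)&(sub[:,:,0]<575)&(hs[:,:,2]>120)).astype(np.uint8)
n,l,st,ce=cv2.connectedComponentsWithStats(m); i=1+np.argmax(st[1:,4]); v,u=np.where(l==i)
W=onz(np.c_[u+335,v+205],K,k,M,64)
rc=cv2.minAreaRect(W[:,:2].astype(np.float32)); print('rail',rc, st[i])
# carton end walls
q=P[(P[:,2]>60)&(P[:,2]<76)&(P[:,1]<-150)&(P[:,1]>-200)]
h=np.histogram(q[:,0],bins=np.arange(400,640,5)); print([(int(b),int(a)) for a,b in zip(*h) if a])
# jig
S=C[195:335,190:300]; H=hsv[195:335,190:300]; J=S.reshape(-1,3)
hh=H.reshape(-1,3)
fence=(hh[:,0]<14)&(hh[:,1]>110)&(J[:,2]>15)&(J[:,2]<42)
m=fence.reshape(S.shape[:2]).astype(np.uint8); n,l,st,ce=cv2.connectedComponentsWithStats(m)
for i in range(1,n):
    if st[i,4]>80:
        v,u=np.where(l==i); W=onz(np.c_[u+190,v+195],K,k,M,28); print('fence',cv2.minAreaRect(W[:,:2].astype(np.float32)),st[i,4],J.reshape(S.shape)[v,u,2].mean())
b=((H[:,:,0]>100)&(H[:,:,0]<125)&(H[:,:,1]>140)&(S[:,:,2]>50)); v,u=np.where(b); W=onz(np.c_[u+190,v+195],K,k,M,80); print('blue',cv2.minAreaRect(W[:,:2].astype(np.float32)),np.percentile(S[v,u,2],[10,50,90]))
print(cams.get_calibration('wrist'))
E
```

```text
L dy/dx deg 2.3  incl deg 49.2  hinge y@x=520,z=73: -100.2 x [417. 598.] zmax 112.0
R dy/dx deg 2.5  incl deg 47.3  hinge y@x=520,z=73: -247.4 x [421. 602.] zmax 112.0
rail ((470.46014404296875, -177.6617431640625), (118.25762176513672, 69.19502258300781), 2.6248090267181396) [ 39  52  30  51 666]
[(410, 42), (415, 35), (420, 19), (425, 26), (430, 27), (435, 28), (440, 30), (445, 27), (450, 26), (455, 25), (460, 24), (465, 22), (470, 23), (475, 26), (480, 27), (485, 27), (490, 27), (495, 28), (500, 23), (505, 26), (510, 26), (515, 26), (520, 23), (525, 21), (530, 1), (600, 49), (605, 29)]
blue ((500.15179443359375, 91.17881774902344), (319.9233093261719, 48.272422790527344), 25.43987274169922) [59.00131739 66.5403076  69.82194821]
{'mtx': array([[334.99945302,   0.        , 314.37126239],
       [  0.        , 334.99945302, 236.97323582],
       [  0.        ,   0.        ,   1.        ]]), 'k1': -0.018147478712834952, 'hand_eye': array([[-1.24034091e-04, -9.64343401e-01, -2.64654095e-01,
         7.62680403e+01],
       [ 9.99995779e-01,  6.48674830e-04, -2.83229647e-03,
         3.87589942e-02],
       [ 2.90298086e-03, -2.64653329e-01,  9.64339250e-01,
        -2.19648275e+02],
       [ 0.00000000e+00,  0.00000000e+00,  0.00000000e+00,
         1.00000000e+00]])}
```

Request:
play_rows(plan=[{"x":10,"y":25,"z":25,"wz":-4,"grip":255},{"x":30,"y":60,"z":40,"wz":-8,"grip":255},{"x":50,"y":95,"z":55,"wz":-12,"grip":255},{"x":70,"y":130,"z":60,"wz":-16,"grip":255},{"x":92,"y":163,"z":60,"wz":-20,"grip":255}])

```text
$.plan[0]: bad value
```

Request:
play_rows(plan=[{"x":16,"y":30,"z":0,"grip":255},{"x":32,"y":60,"z":0,"grip":255},{"x":48,"y":90,"z":0,"grip":255},{"x":64,"y":120,"z":0,"grip":255},{"x":80,"y":150,"z":0,"grip":255}])

```text
$.plan[0]: bad value
```

Request:
play_rows(plan=[{"x":16,"y":30,"z":0,"grip":255},{"x":32,"y":60,"z":0,"grip":255},{"x":48,"y":90,"z":0,"grip":255},{"x":64,"y":120,"z":0,"grip":255},{"x":80,"y":136,"z":0,"grip":255}])

```text
$.plan[0]: bad value
```

Request:
play_rows(plan=[{"x":10,"y":25,"z":25,"wx":0,"wy":0,"wz":-4,"grip":255},{"x":30,"y":60,"z":40,"wx":0,"wy":0,"wz":-8,"grip":255},{"x":50,"y":95,"z":55,"wx":0,"wy":0,"wz":-12,"grip":255},{"x":70,"y":130,"z":60,"wx":0,"wy":0,"wz":-16,"grip":255},{"x":92,"y":163,"z":60,"wx":0,"wy":0,"wz":-20,"grip":255}])

```text
time_s: 0.52
eef_pos: [350.2, -459.6, 227.5]
orientation: [179.9, -0.1, 2.2]
force: [2.0, -1.3, 0.3]
gripper_width: 0.679
grasp_force: 0.0
```

Request:
play_rows(plan=[{"x":16,"y":30,"z":0,"wx":0,"wy":0,"wz":0,"grip":255},{"x":32,"y":60,"z":0,"wx":0,"wy":0,"wz":0,"grip":255},{"x":48,"y":90,"z":0,"wx":0,"wy":0,"wz":0,"grip":255},{"x":64,"y":120,"z":0,"wx":0,"wy":0,"wz":0,"grip":255},{"x":80,"y":150,"z":0,"wx":0,"wy":0,"wz":0,"grip":255}])

```text
time_s: 0.93
eef_pos: [430.0, -309.1, 226.0]
orientation: [-180.0, 0.0, 2.4]
force: [0.7, -0.6, 0.3]
gripper_width: 0.327
grasp_force: 0.0
```

Request:
play_rows(plan=[{"x":16,"y":30,"z":0,"wx":0,"wy":0,"wz":0,"grip":255},{"x":32,"y":60,"z":0,"wx":0,"wy":0,"wz":0,"grip":255},{"x":48,"y":90,"z":0,"wx":0,"wy":0,"wz":0,"grip":255},{"x":64,"y":120,"z":0,"wx":0,"wy":0,"wz":0,"grip":255},{"x":80,"y":136,"z":0,"wx":0,"wy":0,"wz":0,"grip":255}])

```text
time_s: 1.35
eef_pos: [510.3, -171.1, 226.1]
orientation: [-180.0, -0.0, 2.6]
force: [0.8, -0.2, -0.7]
gripper_width: 0.011
grasp_force: 0.0
```

```bash
python3 - <<'E'
from h import *
p,d,K,k,M=shot('wrist','w1.png'); np.savez('w1.npz',p=p,d=d,K=K,k=k,M=M); print(sensors.state()['eef_pos'],sensors.state()['gripper_width'])
E
```

```text
[ 513.09879954 -168.6739305   225.96730969] 0.004357678909691708
```

View pics/w1.png

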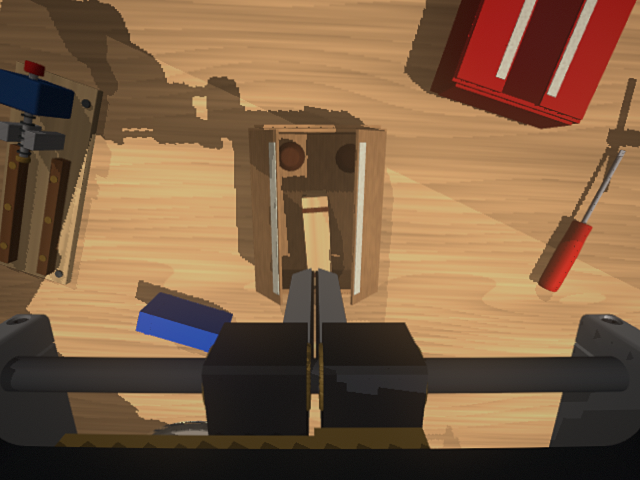

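The wrist view shows the jig at left, with blue block (30,90) and posts (30,135). The carton is in the middle, its flap edges at columns 273 and 360, the rail at (315,230) and the feet at (290,155) and (347,158). The closed fingers are over the carton between the flap edges. I'll lower them and sweep the left flap out.

Request:
play_rows(plan=[{"x":0,"y":0,"z":-35,"wx":0,"wy":0,"wz":0,"grip":255},{"x":0,"y":0,"z":-70,"wx":0,"wy":0,"wz":0,"grip":255},{"x":0,"y":0,"z":-105,"wx":0,"wy":0,"wz":0,"grip":255},{"x":0,"y":0,"z":-136,"wx":0,"wy":0,"wz":0,"grip":255},{"x":0,"y":0,"z":-136,"wx":0,"wy":0,"wz":0,"grip":255}])

```text
time_s: 1.82
eef_pos: [505.9, -174.1, 84.7]
orientation: [-179.9, 0.4, 2.5]
force: [-0.8, 1.1, -0.8]
gripper_width: 0.003
grasp_force: 0.0
```

Request:
play_rows(plan=[{"x":0,"y":15,"z":0,"wx":0,"wy":0,"wz":0,"grip":255},{"x":0,"y":30,"z":0,"wx":0,"wy":0,"wz":0,"grip":255},{"x":0,"y":45,"z":0,"wx":0,"wy":0,"wz":0,"grip":255},{"x":0,"y":60,"z":0,"wx":0,"wy":0,"wz":0,"grip":255},{"x":0,"y":75,"z":0,"wx":0,"wy":0,"wz":0,"grip":255}])

```text
time_s: 2.23
eef_pos: [510.3, -99.5, 91.8]
orientation: [180.0, -0.1, 2.4]
force: [-0.5, 0.2, -0.1]
gripper_width: 0.008
grasp_force: 0.0
```

Request:
play_rows(plan=[{"x":0,"y":10,"z":0,"wx":0,"wy":0,"wz":0,"grip":255},{"x":0,"y":18,"z":-3,"wx":0,"wy":0,"wz":0,"grip":255},{"x":0,"y":26,"z":-6,"wx":0,"wy":0,"wz":0,"grip":255},{"x":0,"y":32,"z":-8,"wx":0,"wy":0,"wz":0,"grip":255},{"x":0,"y":32,"z":-8,"wx":0,"wy":0,"wz":0,"grip":255}])

```text
time_s: 2.65
eef_pos: [509.5, -66.9, 81.7]
orientation: [-180.0, 0.0, 2.5]
force: [0.2, -1.1, -0.1]
gripper_width: 0.003
grasp_force: 0.0
```

Request:
play_rows(plan=[{"x":0,"y":-5,"z":8,"wx":0,"wy":0,"wz":0,"grip":255},{"x":0,"y":-35,"z":9,"wx":0,"wy":0,"wz":0,"grip":255},{"x":0,"y":-65,"z":9,"wx":0,"wy":0,"wz":0,"grip":255},{"x":0,"y":-95,"z":9,"wx":0,"wy":0,"wz":0,"grip":255},{"x":0,"y":-120,"z":9,"wx":0,"wy":0,"wz":0,"grip":255}])

```text
time_s: 3.07
eef_pos: [509.3, -191.2, 91.9]
orientation: [180.0, -0.0, 2.3]
force: [0.2, -0.3, -0.1]
gripper_width: 0.005
grasp_force: 0.0
```

Request:
play_rows(plan=[{"x":0,"y":-15,"z":0,"wx":0,"wy":0,"wz":0,"grip":255},{"x":0,"y":-30,"z":0,"wx":0,"wy":0,"wz":0,"grip":255},{"x":0,"y":-45,"z":0,"wx":0,"wy":0,"wz":0,"grip":255},{"x":0,"y":-60,"z":0,"wx":0,"wy":0,"wz":0,"grip":255},{"x":0,"y":-70,"z":0,"wx":0,"wy":0,"wz":0,"grip":255}])

```text
time_s: 3.48
eef_pos: [509.2, -260.6, 91.7]
orientation: [180.0, -0.0, 2.3]
force: [-0.5, -0.1, 0.5]
gripper_width: 0.006
grasp_force: 0.0
```

Request:
play_rows(plan=[{"x":0,"y":-8,"z":-3,"wx":0,"wy":0,"wz":0,"grip":255},{"x":0,"y":-15,"z":-6,"wx":0,"wy":0,"wz":0,"grip":255},{"x":0,"y":-24,"z":-8,"wx":0,"wy":0,"wz":0,"grip":255},{"x":0,"y":-24,"z":-8,"wx":0,"wy":0,"wz":0,"grip":255}])

```text
time_s: 3.82
eef_pos: [509.2, -283.3, 82.5]
orientation: [180.0, 0.0, 2.4]
force: [-0.2, -0.2, 0.2]
gripper_width: 0.004
grasp_force: 0.0
```

Request:
play_rows(plan=[{"x":0,"y":5,"z":35,"wx":0,"wy":0,"wz":0,"grip":255},{"x":-20,"y":25,"z":60,"wx":0,"wy":0,"wz":0,"grip":255},{"x":-40,"y":50,"z":85,"wx":0,"wy":0,"wz":0,"grip":130},{"x":-60,"y":75,"z":105,"wx":0,"wy":0,"wz":0,"grip":130},{"x":-80,"y":100,"z":125,"wx":0,"wy":0,"wz":0,"grip":130}])

```text
time_s: 4.23
eef_pos: [428.7, -180.4, 209.0]
orientation: [180.0, -0.0, 2.5]
force: [0.8, 0.5, 1.4]
gripper_width: 0.179
grasp_force: 0.0
```

Request:
play_rows(plan=[{"x":-5,"y":6,"z":20,"wx":0,"wy":0,"wz":0,"grip":130},{"x":-10,"y":10,"z":45,"wx":0,"wy":0,"wz":0,"grip":130},{"x":-10,"y":10,"z":45,"wx":0,"wy":0,"wz":0,"grip":130},{"x":-10,"y":10,"z":45,"wx":0,"wy":0,"wz":0,"grip":130},{"x":-10,"y":10,"z":45,"wx":0,"wy":0,"wz":0,"grip":130}])

```text
time_s: 4.65
eef_pos: [419.6, -171.7, 252.7]
orientation: [-180.0, 0.0, 2.5]
force: [0.5, 0.3, -0.6]
gripper_width: 0.485
grasp_force: 0.0
```

```bash
python3 - <<'E'
from h import *
p,d,K,k,M=shot('wrist','w2.png'); np.savez('w2.npz',p=p,d=d,K=K,k=k,M=M); s=sensors.state();print(s['eef_pos'],s['orientation'],s['gripper_width'])
C=cloud(d,K,k,M); hsv=cv2.cvtColor(p,cv2.COLOR_RGB2HSV)
m=((C[...,2]>54)&(C[...,2]<74)&(C[...,1]<-125)&(C[...,1]>-222)&(C[...,0]>425)&(C[...,0]<590)&(abs(C[...,1]+174)<66)).astype(np.uint8)
n,l,st,ce=cv2.connectedComponentsWithStats(m)
for i in range(1,n):
    if st[i,4]>300:
        v,u=np.where(l==i); Q=C[v,u]; W=onz(np.c_[u,v],K,k,M,64)
        print(st[i],Q.mean(0).round(1),cv2.minAreaRect(W[:,:2].astype(np.float32)),np.median(hsv[v,u],axis=0))
E
```

```text
[ 419.411608   -171.669136    252.22204575] [-1.79974465e+02  6.23021586e-02  2.45589843e+00] 0.4914184657919377
[ 304  114   32   92 2275] [ 478.8 -175.    65.1] ((476.37841796875, -175.2420196533203), (106.25508117675781, 30.39910888671875), 6.816522121429443) [ 18. 112. 201.]
```

View pics/w2.png

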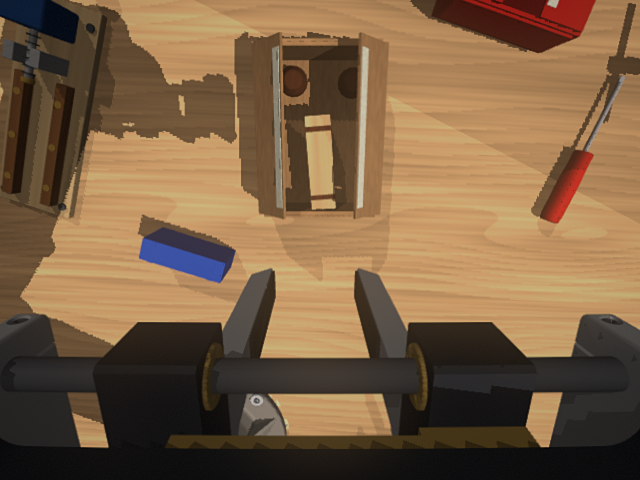

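The flaps still look raised, with white edges at columns 277 and 362, so I'll check their angles from depth. The rail is clearly visible, its top centred near (318,160).

```bash
python3 - <<'E'
from h import *
z=np.load('w2.npz');p,d,K,k,M=[z[i] for i in'pdKkM']; C=cloud(d,K,float(k),M)
for row in(80,130,180):
    print(row,[f"{u}:{C[row,u,0]:.0f},{C[row,u,1]:.0f}/{C[row,u,2]:.0f}" for u in list(range(236,290,3))]);print([f"{u}:{C[row,u,1]:.0f}/{C[row,u,2]:.0f}" for u in range(346,400,3)])
P,D,K,k,M=shot('top'); C=cloud(D,K,k,M)
for row in(237,273): print([f"{C[row,u,1]:.0f}/{C[row,u,2]:.0f}" for u in range(330,445,4)])
E
```

```text
80 ['236:573,-62/2', '239:573,-66/1', '242:573,-70/1', '245:573,-74/1', '248:573,-78/2', '251:574,-82/2', '254:561,-99/77', '257:561,-103/81', '260:560,-107/86', '263:560,-111/89', '266:559,-115/95', '269:558,-118/99', '272:558,-122/103', '275:557,-125/108', '278:557,-129/110', '281:557,-132/112', '284:570,-127/33', '287:570,-131/33']
['346:-202/32', '349:-206/32', '352:-210/33', '355:-213/31', '358:-208/110', '361:-211/110', '364:-215/107', '367:-169/472', '370:-222/98', '373:-226/96', '376:-229/91', '379:-233/87', '382:-237/83', '385:-241/78', '388:-259/1', '391:-263/-0', '394:-267/1', '397:-271/1']
130 ['236:511,-61/2', '239:511,-65/2', '242:511,-70/3', '245:511,-73/1', '248:511,-77/1', '251:511,-81/1', '254:512,-85/-1', '257:509,-102/77', '260:509,-106/81', '263:509,-111/88', '266:509,-115/93', '269:509,-118/95', '272:509,-122/101', '275:509,-126/105', '278:509,-130/112', '281:509,-133/111', '284:513,-126/6', '287:513,-130/4']
['346:-209/5', '349:-213/6', '352:-217/5', '355:-221/4', '358:-212/111', '361:-215/108', '364:-219/106', '367:-223/100', '370:-226/97', '373:-230/94', '376
[... 659 characters left out ...]
 '388:-272/-0', '391:-276/1', '394:-280/1', '397:-284/2']
['-49/2', '-59/2', '-69/2', '-79/-0', '-90/-1', '-96/44', '-103/80', '-112/92', '-120/102', '-129/110', '-150/3', '-160/5', '-170/8', '-180/8', '-191/1', '-201/5', '-207/30', '-217/31', '-213/107', '-224/98', '-121/659', '-120/686', '-122/699', '-124/706', '-128/711', '-132/711', '-136/712', '-140/711', '-145/709']
['-46/1', '-56/2', '-66/1', '-76/1', '-86/-0', '-96/2', '-101/73', '-109/83', '-11/1209', '-92/434', '-98/434', '-105/430', '-160/56', '-168/63', '-127/414', '-133/416', '-131/467', '-127/527', '-110/654', '-110/679', '-112/692', '-115/701', '-114/723', '-119/722', '-123/722', '-126/724', '-131/719', '-139/705', '-144/704']
```

```bash
python3 - <<'E'
from h import *
H=np.array(cams.get_calibration('wrist')['hand_eye'])
for f,rows in(('w1.npz',range(266,320,6)),('w2.npz',range(262,320,6))):
    z=np.load(f);d,K,k=z['d'],z['K'],float(z['k'])
    T=cloud(d,K,k,H)
    m=(T[...,2]>-90)&(T[...,2]<40)&(abs(T[...,1])<70)&(d>0)&(abs(T[...,0])<25); print(f,m.sum())
    Q=T[m]; print(np.percentile(Q,[0.5,5,50,95,99.5],axis=0).round(1)); 
    t=Q[Q[:,2]>np.percentile(Q[:,2],97)]; print('tip',t.mean(0).round(1),t.max(0).round(1))
    for lo in range(-90,20,10):
        q=Q[(Q[:,2]>lo)&(Q[:,2]<lo+10)]
        if len(q): print(lo,len(q),q.min(0).round(),q.max(0).round())
E
```

```text
w1.npz 1928
[[  6.9 -12.4 -89.8]
 [  7.3 -11.2 -88.5]
 [  8.8  -0.7 -71.9]
 [  9.3  11.1 -47.2]
 [  9.5  12.3 -41.3]]
tip [  8.4   0.2 -42.9] [  9.2   7.4 -39.7]
-90 574 [  7. -13. -90.] [ 10.  13. -80.]
-80 468 [  7. -13. -80.] [  9.  13. -70.]
-70 379 [  7. -13. -70.] [ 10.  12. -60.]
-60 336 [  7. -12. -60.] [ 10.  12. -50.]
-50 169 [  7. -12. -50.] [  9.  12. -41.]
-40 2 [  7.  -2. -40.] [  7.   1. -40.]
w2.npz 2882
[[ -8.5 -34.6 -89.8]
 [ -6.1 -32.8 -88.4]
 [  8.6 -22.7 -71.1]
 [  9.2  32.8 -45.9]
 [  9.5  34.6 -40.7]]
tip [  3.7   0.2 -42.2] [  9.4  28.7 -39.6]
-90 841 [ -9. -35. -90.] [ 10.  35. -80.]
-80 683 [ -9. -35. -80.] [ 10.  35. -70.]
-70 580 [ -9. -35. -70.] [ 10.  35. -60.]
-60 473 [ -8. -35. -60.] [ 10.  35. -50.]
-50 302 [ -9. -35. -50.] [ 10.  33. -40.]
-40 3 [ -3. -23. -40.] [  7.  23. -40.]
```

The fingertips appear about 40 mm above the reported TCP, which would explain why the sweeps missed. I'll confirm it with the side camera.

```bash
python3 - <<'E'
from h import *
print(sensors.state()['eef_pos'],sensors.state()['gripper_width'])
for n in('side','top'):
    p,d,K,k,M=shot(n); C=cloud(d,K,k,M)
    m=(abs(C[...,0]-419)<40)&(abs(C[...,1]+171)<75)&(C[...,2]>215)&(C[...,2]<480)&(d>0)
    Q=C[m]; print(n,m.sum())
    for lo in range(220,420,20):
        q=Q[(Q[:,2]>lo)&(Q[:,2]<lo+20)]
        if len(q): print(lo,len(q),q.min(0).round(),q.max(0).round())
E
```

```text
[ 419.39633518 -171.70248789  252.06556551] 0.49087071910504304
side 868
280 14 [ 409. -198.  290.] [ 429. -136.  299.]
300 60 [ 410. -205.  300.] [ 430. -129.  320.]
320 53 [ 408. -202.  320.] [ 429. -131.  340.]
340 51 [ 408. -144.  340.] [ 427. -127.  360.]
360 13 [ 409. -141.  361.] [ 425. -131.  367.]
380 18 [ 386. -243.  388.] [456. -96. 399.]
400 92 [ 388. -245.  401.] [454. -98. 420.]
top 1083
380 6 [ 384. -132.  394.] [ 447. -124.  399.]
400 145 [ 382. -141.  401.] [451. -97. 416.]
```

Request:
play_rows(plan=[{"x":25,"y":-1,"z":-10,"wx":0,"wy":0,"wz":0,"grip":255},{"x":50,"y":-2,"z":-20,"wx":0,"wy":0,"wz":0,"grip":255},{"x":75,"y":-2,"z":-35,"wx":0,"wy":0,"wz":0,"grip":255},{"x":90,"y":-2,"z":-55,"wx":0,"wy":0,"wz":0,"grip":255},{"x":90,"y":-2,"z":-80,"wx":0,"wy":0,"wz":0,"grip":255}])

```text
time_s: 5.27
eef_pos: [512.8, -173.3, 172.0]
orientation: [-180.0, -0.1, 2.5]
force: [0.1, 0.5, -0.7]
gripper_width: 0.17
grasp_force: 0.0
```

Request:
play_rows(plan=[{"x":0,"y":0,"z":-30,"wx":0,"wy":0,"wz":0,"grip":255},{"x":0,"y":0,"z":-60,"wx":0,"wy":0,"wz":0,"grip":255},{"x":0,"y":0,"z":-90,"wx":0,"wy":0,"wz":0,"grip":255},{"x":0,"y":0,"z":-120,"wx":0,"wy":0,"wz":0,"grip":255},{"x":0,"y":0,"z":-120,"wx":0,"wy":0,"wz":0,"grip":255}])

```text
time_s: 5.68
eef_pos: [506.0, -172.8, 47.6]
orientation: [-179.8, 0.5, 2.5]
force: [-1.9, 0.0, -1.5]
gripper_width: 0.004
grasp_force: 0.0
```

Request:
play_rows(plan=[{"x":0,"y":15,"z":0,"wx":0,"wy":0,"wz":0,"grip":255},{"x":0,"y":30,"z":0,"wx":0,"wy":0,"wz":0,"grip":255},{"x":0,"y":45,"z":0,"wx":0,"wy":0,"wz":0,"grip":255},{"x":0,"y":60,"z":0,"wx":0,"wy":0,"wz":0,"grip":255},{"x":0,"y":75,"z":0,"wx":0,"wy":0,"wz":0,"grip":255}])

```text
time_s: 6.1
eef_pos: [510.1, -98.5, 54.3]
orientation: [180.0, -0.0, 2.4]
force: [0.6, -1.0, -0.2]
gripper_width: 0.005
grasp_force: 0.5
```

Request:
play_rows(plan=[{"x":0,"y":10,"z":0,"wx":0,"wy":0,"wz":0,"grip":255},{"x":0,"y":18,"z":-3,"wx":0,"wy":0,"wz":0,"grip":255},{"x":0,"y":26,"z":-6,"wx":0,"wy":0,"wz":0,"grip":255},{"x":0,"y":32,"z":-8,"wx":0,"wy":0,"wz":0,"grip":255},{"x":0,"y":32,"z":-8,"wx":0,"wy":0,"wz":0,"grip":255}])

```text
time_s: 6.52
eef_pos: [509.5, -65.7, 44.6]
orientation: [-180.0, 0.0, 2.5]
force: [0.1, 1.4, -0.1]
gripper_width: 0.005
grasp_force: 0.0
```

Now the right flap, followed by a lift and a look.

Request:
play_rows(plan=[{"x":0,"y":-5,"z":8,"wx":0,"wy":0,"wz":0,"grip":255},{"x":0,"y":-35,"z":9,"wx":0,"wy":0,"wz":0,"grip":255},{"x":0,"y":-65,"z":9,"wx":0,"wy":0,"wz":0,"grip":255},{"x":0,"y":-95,"z":9,"wx":0,"wy":0,"wz":0,"grip":255},{"x":0,"y":-120,"z":9,"wx":0,"wy":0,"wz":0,"grip":255}])

```text
time_s: 6.93
eef_pos: [509.4, -190.1, 54.8]
orientation: [180.0, -0.0, 2.4]
force: [0.3, -0.4, 0.0]
gripper_width: 0.005
grasp_force: 0.0
```

Request:
play_rows(plan=[{"x":0,"y":-15,"z":0,"wx":0,"wy":0,"wz":0,"grip":255},{"x":0,"y":-30,"z":0,"wx":0,"wy":0,"wz":0,"grip":255},{"x":0,"y":-45,"z":0,"wx":0,"wy":0,"wz":0,"grip":255},{"x":0,"y":-60,"z":0,"wx":0,"wy":0,"wz":0,"grip":255},{"x":0,"y":-70,"z":0,"wx":0,"wy":0,"wz":0,"grip":255}])

```text
time_s: 7.35
eef_pos: [509.2, -259.4, 54.6]
orientation: [180.0, -0.0, 2.3]
force: [0.4, -0.1, 0.2]
gripper_width: 0.005
grasp_force: 0.3
```

Request:
play_rows(plan=[{"x":0,"y":-8,"z":-3,"wx":0,"wy":0,"wz":0,"grip":255},{"x":0,"y":-15,"z":-6,"wx":0,"wy":0,"wz":0,"grip":255},{"x":0,"y":-24,"z":-8,"wx":0,"wy":0,"wz":0,"grip":255},{"x":0,"y":-24,"z":-8,"wx":0,"wy":0,"wz":0,"grip":255}])

```text
time_s: 7.68
eef_pos: [509.2, -282.4, 45.5]
orientation: [180.0, 0.0, 2.4]
force: [-0.4, 0.4, 0.1]
gripper_width: 0.007
grasp_force: 0.0
```

Request:
play_rows(plan=[{"x":0,"y":5,"z":35,"wx":0,"wy":0,"wz":0,"grip":255},{"x":-20,"y":25,"z":70,"wx":0,"wy":0,"wz":0,"grip":255},{"x":-40,"y":50,"z":105,"wx":0,"wy":0,"wz":0,"grip":90},{"x":-60,"y":75,"z":140,"wx":0,"wy":0,"wz":0,"grip":90},{"x":-80,"y":100,"z":170,"wx":0,"wy":0,"wz":0,"grip":90}])

```text
time_s: 8.1
eef_pos: [436.4, -189.2, 205.6]
orientation: [180.0, -0.0, 2.5]
force: [0.5, -1.0, 1.0]
gripper_width: 0.182
grasp_force: 0.0
```

Request:
play_rows(plan=[{"x":-10,"y":9,"z":20,"wx":0,"wy":0,"wz":0,"grip":90},{"x":-10,"y":9,"z":20,"wx":0,"wy":0,"wz":0,"grip":90},{"x":-10,"y":9,"z":20,"wx":0,"wy":0,"wz":0,"grip":90}])

```text
time_s: 8.35
eef_pos: [427.8, -181.0, 225.5]
orientation: [179.9, -0.2, 2.5]
force: [0.2, -0.1, -0.7]
gripper_width: 0.389
grasp_force: 0.0
```

```bash
python3 - <<'E'
from h import *
p,d,K,k,M=shot('wrist','w3.png'); np.savez('w3.npz',p=p,d=d,K=K,k=k,M=M); s=sensors.state();print(s['eef_pos'],s['orientation'],s['gripper_width'])
C=cloud(d,K,k,M)
X,Y=C[...,0],C[...,1]
for y0,s in((-100,1),(-247,-1)):
    m=(abs(X-500)<60)&(s*(Y-y0)>8)&(s*(Y-y0)<60)&(C[...,2]>55); Q=C[m]; print('flap',len(Q),Q.mean(0).round() if len(Q) else'', np.degrees(np.arctan(np.polyfit(s*(Q[:,1]-y0),Q[:,2],1)[0])) if len(Q)>50 else'', (s*(Q[:,1]-y0)).max())
m=((C[...,2]>54)&(C[...,2]<70)&(X>420)&(X<590)&(abs(Y+174)<62)).astype(np.uint8)
n,l,st,ce=cv2.connectedComponentsWithStats(m)
for i in range(1,n):
    if st[i,4]>300:
        v,u=np.where(l==i); W=onz(np.c_[u,v],K,k,M,64)
        print(st[i],C[v,u].mean(0).round(1),cv2.minAreaRect(W[:,:2].astype(np.float32)))
P,d,K,k,M=shot('top'); C=cloud(d,K,k,M)
for row in(237,297): print([f"{C[row,u,1]:.0f}/{C[row,u,2]:.0f}" for u in range(330,445,4)])
E
```

```text
[ 427.47076501 -181.26796074  224.35144563] [ 1.79965645e+02 -4.97876873e-02  2.47699717e+00] 0.43606841630747584
flap 4743 [504. -72.  83.] 13.079830444889547 49.2762775894699
flap 4891 [ 498. -273.  103.] -66.17088678496616 49.01595415657698
[ 295  120   34  100 2635] [ 477.1 -175.2   65.1] ((474.6430969238281, -175.29824829101562), (109.73633575439453, 30.521656036376953), 6.701740264892578)
['-49/-4', '-56/86', '-65/80', '-75/80', '-85/75', '-94/74', '-110/2', '-120/1', '-130/5', '-138/25', '-150/3', '-160/3', '-171/1', '-180/8', '-191/3', '-201/2', '-207/28', '-217/32', '-232/-0', '-241/11', '-133/599', '-129/642', '-130/662', '-132/674', '-11/1209', '-138/684', '-142/685', '-148/683', '-152/683']
['-45/-1', '-55/-4', '-61/83', '-70/83', '-79/83', '-89/78', '-98/76', '-114/3', '-124/3', '-94/397', '-100/403', '-106/404', '-113/404', '-120/404', '-126/403', '-133/402', '-140/402', '-145/414', '-117/606', '-116/637', '-116/665', '-115/690', '-118/700', '-121/702', '-126/699', '-130/700', '-134/701', '-138/701', '-142/704']
```

View pics/w3.png

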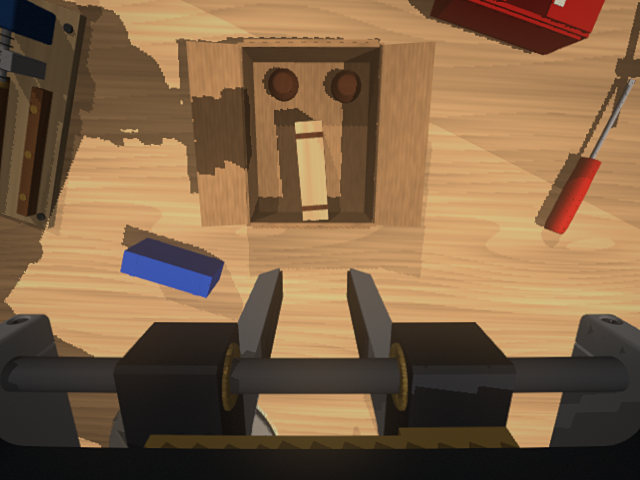

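Both flaps now lie open outside the carton, left at columns 185-245 and right at 378-432. The rail is at (312,170) and the feet at (283,85) and (346,85), all undisturbed. I'll go down to the rail.

Request:
play_rows(plan=[{"x":15,"y":3,"z":-25,"wx":0,"wy":0,"wz":2,"grip":90},{"x":30,"y":6,"z":-55,"wx":0,"wy":0,"wz":4.2,"grip":90},{"x":47,"y":6,"z":-90,"wx":0,"wy":0,"wz":4.2,"grip":90},{"x":47,"y":6,"z":-120,"wx":0,"wy":0,"wz":4.2,"grip":90},{"x":47,"y":6,"z":-150,"wx":0,"wy":0,"wz":4.2,"grip":90}])

```text
time_s: 8.87
eef_pos: [474.1, -175.0, 70.9]
orientation: [-179.9, 0.1, 6.7]
force: [0.7, -0.5, -0.2]
gripper_width: 0.644
grasp_force: 0.0
```

Request:
play_rows(plan=[{"x":0,"y":0,"z":0,"wx":0,"wy":0,"wz":0,"grip":90},{"x":0,"y":0,"z":0,"wx":0,"wy":0,"wz":0,"grip":90},{"x":0,"y":0,"z":0,"wx":0,"wy":0,"wz":0,"grip":90}])

```text
time_s: 9.12
eef_pos: [474.8, -175.6, 74.9]
orientation: [-180.0, -0.0, 6.6]
force: [0.2, 0.3, 0.7]
gripper_width: 0.647
grasp_force: 0.0
```

Request:
play_rows(plan=[{"x":0,"y":0,"z":-25,"wx":0,"wy":0,"wz":0,"grip":90},{"x":0,"y":0,"z":-50,"wx":0,"wy":0,"wz":0,"grip":90},{"x":0,"y":0,"z":-70,"wx":0,"wy":0,"wz":0,"grip":90},{"x":0,"y":0,"z":-85,"wx":0,"wy":0,"wz":0,"grip":90},{"x":0,"y":0,"z":-85,"wx":0,"wy":0,"wz":0,"grip":90}])

```text
time_s: 9.53
eef_pos: [474.0, -175.4, -11.4]
orientation: [-180.0, 0.1, 6.6]
force: [-0.7, 0.1, -0.0]
gripper_width: 0.646
grasp_force: 0.0
```

Request:
play_rows(newtons=25, plan=[{"x":0,"y":0,"z":0,"wx":0,"wy":0,"wz":0,"grip":200},{"x":0,"y":0,"z":0,"wx":0,"wy":0,"wz":0,"grip":220},{"x":0,"y":0,"z":0,"wx":0,"wy":0,"wz":0,"grip":255},{"x":0,"y":0,"z":0,"wx":0,"wy":0,"wz":0,"grip":255},{"x":0,"y":0,"z":0,"wx":0,"wy":0,"wz":0,"grip":255}])

```text
time_s: 9.95
eef_pos: [474.9, -175.6, -9.9]
orientation: [180.0, -0.1, 6.6]
force: [0.2, -2.2, 1.6]
gripper_width: 0.327
grasp_force: 1.3
```

Request:
play_rows(plan=[{"x":0,"y":0,"z":0,"wx":0,"wy":0,"wz":0,"grip":255},{"x":0,"y":0,"z":0,"wx":0,"wy":0,"wz":0,"grip":255},{"x":0,"y":0,"z":0,"wx":0,"wy":0,"wz":0,"grip":255}])

```text
time_s: 10.2
eef_pos: [474.9, -175.6, -10.0]
orientation: [180.0, -0.1, 6.6]
force: [-1.5, -0.7, 10.9]
gripper_width: 0.321
grasp_force: 25.0
```

Request:
play_rows(newtons=30, plan=[{"x":0,"y":0,"z":10,"wx":0,"wy":0,"wz":0,"grip":255},{"x":0,"y":0,"z":35,"wx":0,"wy":0,"wz":0,"grip":255},{"x":0,"y":0,"z":65,"wx":0,"wy":0,"wz":0,"grip":255},{"x":0,"y":0,"z":95,"wx":0,"wy":0,"wz":0,"grip":255},{"x":0,"y":0,"z":125,"wx":0,"wy":0,"wz":0,"grip":255}])

```text
time_s: 10.62
eef_pos: [473.8, -175.1, 116.2]
orientation: [-180.0, 0.0, 6.7]
force: [1.0, -0.6, -1.0]
gripper_width: 0.317
grasp_force: 30.0
```

Request:
play_rows(plan=[{"x":0,"y":0,"z":10,"wx":0,"wy":0,"wz":0,"grip":255},{"x":0,"y":0,"z":10,"wx":0,"wy":0,"wz":0,"grip":255},{"x":0,"y":0,"z":10,"wx":0,"wy":0,"wz":0,"grip":255}])

```text
time_s: 10.87
eef_pos: [474.2, -175.4, 124.2]
orientation: [180.0, -0.0, 6.6]
force: [-0.3, -0.8, -1.7]
gripper_width: 0.318
grasp_force: 30.0
```

```bash
python3 - <<'E'
from h import *
# jig from top0 image (unoccluded): contours of fences by colour
z=np.load('top0.npz');p,d,K,k,M=[z[i] for i in'pdKkM']; k=float(k)
C=cloud(d,K,k,M); hsv=cv2.cvtColor(p,cv2.COLOR_RGB2HSV)
for (u,v) in((190+98//4+1,195+400//4),(190+130//4,195+330//4),(190+205//4,195+370//4),(190+170//4,195+330//4),(190+100//4,195+300//4),(190+235//4,195+105//4),(190+240//4,195+188//4),(205,265)): print((u,v),hsv[v,u],C[v,u].round())
E
```

```text
(215, 295) [ 14 144 143] [450. 238.  27.]
(222, 277) [ 19 137 177] [494. 220.  29.]
(241, 287) [ 14 147 149] [469. 174.  24.]
(232, 277) [ 20  81 186] [496. 199.  11.]
(215, 270) [ 18  90 172] [516. 244.   1.]
(248, 221) [108 157 128] [624. 151.  68.]
(250, 242) [ 12   9 141] [575. 148.  53.]
(205, 265) [ 19  86 189] [529. 270.  -2.]
```

```bash
cat > jig.py <<'E'
from h import *
def jig(p,d,K,k,M):
    C=cloud(d,K,k,M); hsv=cv2.cvtColor(p,cv2.COLOR_RGB2HSV); X,Y,Z=C[...,0],C[...,1],C[...,2]
    near=(X>395)&(X<700)&(Y>90)&(Y<300)
    m=(near&(hsv[...,0]<18)&(hsv[...,1]>105)&(Z>19)&(Z<36)).astype(np.uint8)
    m=cv2.morphologyEx(m,cv2.MORPH_OPEN,np.ones((2,2),np.uint8))
    n,l,st,ce=cv2.connectedComponentsWithStats(m)
    for i in range(1,n):
        if st[i,4]>120:
            v,u=np.where(l==i); W=onz(np.c_[u,v],K,k,M,28)[:,:2].astype(np.float32)
            rc=cv2.minAreaRect(W); vx,vy,_,_=cv2.fitLine(W,cv2.DIST_HUBER,0,.01,.01).ravel(); print('fence',st[i,4],np.round(rc[0],1),np.round(rc[1],1),'yaw %.2f'%np.degrees(np.arctan(vy/vx)),'z %.1f'%np.median(Z[v,u]),'mean',W.mean(0).round(1))
    for name,mm,h in(('blue',(hsv[...,0]>100)&(hsv[...,0]<125)&(hsv[...,1]>120)&(Z>60)&(Z<76),68),('post',(hsv[...,1]<60)&(hsv[...,2]>80)&(Z>52)&(Z<66)&(X<620),60)):
        m=(near&mm).astype(np.uint8); n,l,st,ce=cv2.connectedComponentsWithStats(m)
        for i in range(1,n):
            if st[i,4]>15:
                v,u=np.where(l==i); W=onz(np.c_[u,v],K,k,M,h)[:,:2].astype(np.float32); rc=cv2.minAreaRect(W); print(name,st[i,4],np.round(rc[0],1),np.round(rc[1],1),round(rc[2],1),'mean',W.mean(0).round(1),'z %.1f'%np.median(Z[v,u]))
E
python3 - <<'E'
from jig import *
z=np.load('top0.npz'); jig(*[z[i] for i in'pdK'],float(z['k']),z['M'])
E
```

```text
fence 351 [491.5 215.6] [ 15.5 158.5] yaw -16.65 z 26.3 mean [489.4 216.3]
fence 173 [437.5 178.5] [15.3 76.4] yaw -14.84 z 26.4 mean [437.1 178.4]
blue 245 [626.1 151.8] [49.  32.3] 72.3 mean [626.  151.4] z 67.4
post 44 [587.1 181. ] [12.5 20.8] 76.6 mean [587. 181.] z 58.7
post 46 [578.9 153.5] [16.  19.7] 76.3 mean [578.4 152.2] z 58.6
```

Request:
play_rows(plan=[{"x":-12,"y":33,"z":20,"wx":0,"wy":0,"wz":-4,"grip":255},{"x":-24,"y":68,"z":40,"wx":0,"wy":0,"wz":-8,"grip":255},{"x":-36,"y":104,"z":50,"wx":0,"wy":0,"wz":-12,"grip":255},{"x":-48,"y":140,"z":60,"wx":0,"wy":0,"wz":-16,"grip":255},{"x":-60,"y":176,"z":60,"wx":0,"wy":0,"wz":-20,"grip":255}])

```text
time_s: 11.28
eef_pos: [413.4, 2.1, 184.2]
orientation: [180.0, 0.0, -13.6]
force: [1.7, 1.1, -1.6]
gripper_width: 0.317
grasp_force: 30.0
```

Request:
play_rows(plan=[{"x":-12,"y":35,"z":0,"wx":0,"wy":0,"wz":-2,"grip":255},{"x":-24,"y":70,"z":0,"wx":0,"wy":0,"wz":-3,"grip":255},{"x":-36,"y":105,"z":0,"wx":0,"wy":0,"wz":-3,"grip":255},{"x":-48,"y":140,"z":0,"wx":0,"wy":0,"wz":-3,"grip":255},{"x":-60,"y":170,"z":0,"wx":0,"wy":0,"wz":-3,"grip":255}])

```text
time_s: 11.7
eef_pos: [352.5, 172.2, 182.8]
orientation: [179.9, 0.1, -16.3]
force: [0.8, 1.0, -1.3]
gripper_width: 0.317
grasp_force: 30.0
```

Request:
play_rows(plan=[{"x":0,"y":5,"z":0,"wx":0,"wy":0,"wz":0,"grip":255},{"x":0,"y":5,"z":0,"wx":0,"wy":0,"wz":0,"grip":255},{"x":0,"y":5,"z":0,"wx":0,"wy":0,"wz":0,"grip":255}])

```text
time_s: 11.95
eef_pos: [353.9, 174.9, 183.0]
orientation: [179.9, 0.1, -16.3]
force: [-0.2, 0.2, -1.8]
gripper_width: 0.322
grasp_force: 30.0
```

```bash
python3 - <<'E'
from jig import *
s=sensors.state();print(s['eef_pos'],s['orientation'])
p,d,K,k,M=shot('wrist','w4.png'); np.savez('w4.npz',p=p,d=d,K=K,k=k,M=M)
jig(p,d,K,k,M)
E
```

```text
[353.85464626 174.88797782 183.04529935] [ 1.79932970e+02  1.06816837e-01 -1.63290599e+01]
fence 2272 [492.5 220.4] [ 16.3 159.8] yaw -16.86 z 28.9 mean [496.2 219.1]
fence 2134 [478.3 170.7] [ 14.7 160.5] yaw -16.73 z 28.9 mean [482.7 169.4]
```

View pics/w4.png

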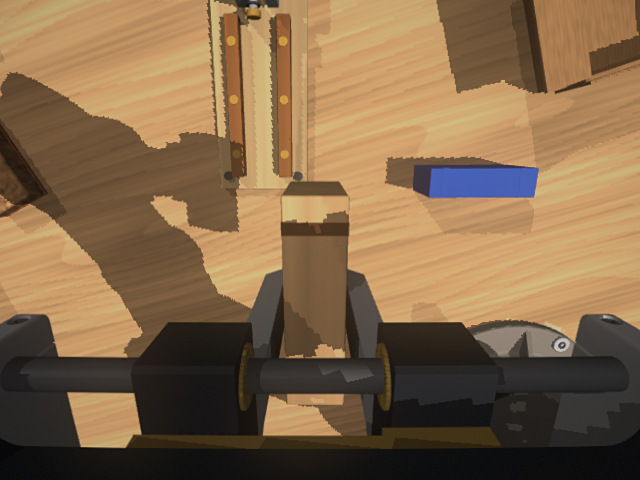

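The wrist view shows the rail held straight, top centred at column 315, and both fences in full at (234,95) and (284,95). The brass plunger is at (254,10). I'll check the channel walls and the rail's seat in the grip.

```bash
python3 - <<'E'
from h import *
z=np.load('w4.npz');p,d,K,k,M=[z[i] for i in'pdKkM'];k=float(k)
C=cloud(d,K,k,M); hsv=cv2.cvtColor(p,cv2.COLOR_RGB2HSV)
a=np.radians(-16.8); ex=np.array([np.cos(a),np.sin(a)]); ey=np.array([-np.sin(a),np.cos(a)]); o=np.array([485.4,195.5])
v,u=np.mgrid[:480,:640]; W=onz(np.c_[u.ravel(),v.ravel()],K,k,M,28).reshape(480,640,3)
q=(W[...,:2]-o); s=q@ex; t=q@ey
m=(abs(s)<60)&(abs(t)<45)&(hsv[...,0]<18)&(hsv[...,1]>105)&(C[...,2]>20)&(C[...,2]<36)
for lo in(-60,-30,0,30):
    mm=m&(s>lo)&(s<lo+30); print(lo,np.percentile(t[mm&(t>0)],[2,98]).round(1),np.percentile(t[mm&(t<0)],[2,98]).round(1))
H=np.array(cams.get_calibration('wrist')['hand_eye']); T=cloud(d,K,k,H)
m=(abs(T[...,1])<22)&(abs(T[...,0])<75)&(T[...,2]>-90)&(T[...,2]<-60)
m&=(u>275)&(u<355)&(v<310)
q=T[m]; print('rail top tool frame',q.min(0).round(1),np.median(q,0).round(1),q.max(0).round(1))
for x in(20,30,40,50): 
    b=q[abs(q[:,0]-x)<4]; print(x,np.percentile(b[:,1],[1,99]).round(1),np.median(b[:,2]).round(1))
E
```

```text
-60 [19.4 34.6] [-31.8 -17.6]
-30 [19.3 34.4] [-31.9 -18.1]
0 [19.4 34.6] [-31.3 -17.6]
30 [19.6 34.5] [-31.6 -17.5]
rail top tool frame [  0.3 -19.5 -89.8] [ 29.6   0.5 -75.1] [ 55.8  20.4 -60. ]
20 [-14.3  14.8] -75.1
30 [-14.5  14.9] -75.1
40 [-14.5  15. ] -75.3
50 [-14.4  14.9] -75.1
```

Request:
play_rows(plan=[{"x":30,"y":5,"z":-20,"wx":0,"wy":0,"wz":-0.5,"grip":255},{"x":60,"y":10,"z":-40,"wx":0,"wy":0,"wz":-0.5,"grip":255},{"x":90,"y":15,"z":-60,"wx":0,"wy":0,"wz":-0.5,"grip":255},{"x":115,"y":20,"z":-80,"wx":0,"wy":0,"wz":-0.5,"grip":255},{"x":131,"y":21,"z":-100,"wx":0,"wy":0,"wz":-0.5,"grip":255}])

```text
time_s: 12.42
eef_pos: [487.8, 195.3, 82.1]
orientation: [180.0, 0.0, -17.0]
force: [-1.1, -1.0, -1.2]
gripper_width: 0.316
grasp_force: 30.0
```

Request:
play_rows(plan=[{"x":0,"y":0,"z":-25,"wx":0,"wy":0,"wz":0,"grip":255},{"x":0,"y":0,"z":-35,"wx":0,"wy":0,"wz":0,"grip":255},{"x":0,"y":0,"z":-35,"wx":0,"wy":0,"wz":0,"grip":255},{"x":0,"y":0,"z":-35,"wx":0,"wy":0,"wz":0,"grip":255}])

```text
time_s: 12.75
eef_pos: [484.9, 195.8, 49.2]
orientation: [179.9, 0.1, -16.9]
force: [-0.3, 0.8, -1.0]
gripper_width: 0.314
grasp_force: 30.0
```

Request:
play_rows(plan=[{"x":0,"y":1,"z":-10,"wx":0,"wy":0,"wz":0,"grip":255},{"x":0,"y":1,"z":-25,"wx":0,"wy":0,"wz":0,"grip":255},{"x":0,"y":1,"z":-37,"wx":0,"wy":0,"wz":0,"grip":255},{"x":0,"y":1,"z":-46,"wx":0,"wy":0,"wz":0,"grip":255},{"x":0,"y":1,"z":-46,"wx":0,"wy":0,"wz":0,"grip":255}])

```text
time_s: 13.17
eef_pos: [484.5, 197.2, 1.9]
orientation: [179.9, 0.1, -16.8]
force: [-0.5, 0.3, -1.7]
gripper_width: 0.317
grasp_force: 30.0
```

Request:
play_rows(plan=[{"x":0,"y":0,"z":-2,"wx":0,"wy":0,"wz":0,"grip":255},{"x":0,"y":0,"z":-4,"wx":0,"wy":0,"wz":0,"grip":255},{"x":0,"y":0,"z":-5,"wx":0,"wy":0,"wz":0,"grip":255},{"x":0,"y":0,"z":-5,"wx":0,"wy":0,"wz":0,"grip":255}])

```text
time_s: 13.5
eef_pos: [485.5, 197.7, -1.6]
orientation: [-180.0, -0.0, -16.9]
force: [-0.4, 0.4, -1.0]
gripper_width: 0.32
grasp_force: 30.0
```

Request:
play_rows(plan=[{"x":0,"y":-0.5,"z":-1,"wx":0,"wy":0,"wz":0,"grip":255},{"x":0,"y":-0.5,"z":-1,"wx":0,"wy":0,"wz":0,"grip":255},{"x":0,"y":-0.5,"z":-1,"wx":0,"wy":0,"wz":0,"grip":255}])

```text
time_s: 13.75
eef_pos: [485.8, 197.7, -2.0]
orientation: [-179.9, -0.1, -16.8]
force: [-2.2, 0.8, 8.9]
gripper_width: 0.32
grasp_force: 30.0
```

```bash
python3 - <<'E'
from h import *
s=sensors.state(); print(s['eef_pos'],s['force'])
p,d,K,k,M=shot('wrist'); np.savez('w5.npz',p=p,d=d,K=K,k=k,M=M)
C=cloud(d,K,k,M)
a=np.radians(-16.8); ex=np.array([np.cos(a),np.sin(a)]); ey=np.array([-np.sin(a),np.cos(a)]); o=np.array([485.4,195.5])
q=C[...,:2]-o; S=q@ex; T=q@ey; Z=C[...,2]
for lo in range(20,110,8):
    r=[]
    for t in range(-36,37,4):
        m=(S>lo)&(S<lo+8)&(abs(T-t)<2); r.append(int(np.median(Z[m])) if m.sum()>3 else None)
    print(lo,r)
E
```

```text
[485.82297413 197.66967658  -1.99738267] [-2.24143661  0.83965046  8.90576027]
20 [170, 169, 168, 168, 168, 160, 154, 154, 154, 154, 154, 154, 154, 156, 161, 168, 168, 168, 169]
28 [153, 155, 154, 154, 154, 154, 73, 72, 73, 73, 72, 73, 72, 150, 155, 154, 154, 154, 155]
36 [12, 28, 28, 28, 28, 26, 73, 73, 73, 73, 73, 73, 73, 73, 28, 29, 29, 28, 13]
44 [13, 28, 29, 29, 28, 13, 73, 73, 72, 72, 72, 73, 73, 73, 28, 29, 29, 29, 13]
52 [12, 28, 29, 30, 29, 13, 48, 51, 54, 52, 52, 54, 53, 45, 23, 29, 30, 29, 13]
60 [12, 28, 29, 29, 28, 13, 13, 13, 13, 13, 13, 12, 13, 13, 21, 29, 29, 29, 13]
68 [13, 28, 29, 28, 28, 13, 13, 12, 51, 53, 52, 13, 12, 13, 25, 29, 29, 29, 13]
76 [12, 27, 28, 28, 28, 13, 13, 13, 49, 217, 51, 13, 13, 13, 13, 28, 28, 28, 13]
84 [13, 13, 12, 12, 13, 14, 14, 13, 48, 51, 50, 13, 14, 14, 13, 13, 13, 13, 13]
92 [12, 12, 12, 12, 60, 61, 61, 51, 48, 51, 50, 14, 60, 60, 60, 13, 13, 13, 13]
100 [12, 12, 13, None, 60, 60, 60, 50, 48, 50, 50, 14, 60, 61, 60, None, 13, 13, 13]
108 [13, 12, 13, None, 60, 60, 60, 31, 48, 51, 50, 13, 60, 60, 60, None, 12, 12, 12]
```

```bash
python3 - <<'E'
from h import *
z=np.load('w5.npz');d,K,k,M=z['d'],z['K'],float(z['k']),z['M']; C=cloud(d,K,k,M)
a=np.radians(-16.8); ex=np.array([np.cos(a),np.sin(a)]); ey=np.array([-np.sin(a),np.cos(a)]); o=np.array([485.4,195.5])
q=C[...,:2]-o; S=q@ex; T=q@ey; Z=C[...,2]
b=lambda A,m,pc=(1,99): np.percentile(A[m],pc).round(1)
r=(abs(Z-73)<2.5)&(abs(T)<25)&(S<60)&(S>34)
for lo in(36,42,48): print('rail T',b(T,r&(S>lo)&(S<lo+6)))
print('front end S',b(S,r,(98,99.7)))
print('chan left',b(T,(abs(Z-28.5)<2)&(T>10)&(T<40)&(S>60)&(S<75)),'right',b(T,(abs(Z-28.5)<2)&(T<-10)&(T>-40)&(S>60)&(S<75)))
pl=(Z>40)&(Z<56)&(abs(T-1)<8)&(S>59)&(S<80); print('plunger face S',b(S,pl,(1,5,50)),'T',b(T,pl))
for n,c in(('pL',(T>8)&(T<30)),('pR',(T<-8)&(T>-30))):
    m=(Z>57)&(Z<63)&c&(S>85)&(S<112); print(n,b(S,m),b(T,m))
E
```

```text
rail T [-12.9  16.6]
rail T [-12.9  16.6]
rail T [-12.8  16.4]
front end S [55.  55.2]
chan left [20.  33.9] right [-31.8 -18. ]
plunger face S [71.7 71.8 75. ] T [-5.7  7.5]
pL [ 91.6 111.5] [ 9.9 21.9]
pR [ 91.5 111.5] [-19.9  -8.1]
```

Request:
play_rows(newtons=60, plan=[{"x":-0.2,"y":-0.8,"z":0.5,"wx":0,"wy":0,"wz":0,"grip":255},{"x":7.5,"y":-3.1,"z":0.5,"wx":0,"wy":0,"wz":0,"grip":255},{"x":15.1,"y":-5.4,"z":0.5,"wx":0,"wy":0,"wz":0,"grip":255},{"x":21.8,"y":-7.4,"z":0.5,"wx":0,"wy":0,"wz":0,"grip":255},{"x":26.6,"y":-8.9,"z":0.5,"wx":0,"wy":0,"wz":0,"grip":255}])

```text
time_s: 14.22
eef_pos: [511.5, 188.6, -2.0]
orientation: [180.0, 0.1, -16.8]
force: [-20.0, 2.6, 23.0]
gripper_width: 0.314
grasp_force: 60.0
```

Request:
play_rows(plan=[{"x":0,"y":0,"z":0,"wx":0,"wy":0,"wz":0,"grip":255},{"x":0,"y":0,"z":0,"wx":0,"wy":0,"wz":0,"grip":255},{"x":0,"y":0,"z":0,"wx":0,"wy":0,"wz":0,"grip":255}])

```text
time_s: 14.47
eef_pos: [512.2, 188.4, -2.0]
orientation: [-180.0, 0.0, -16.9]
force: [-7.3, 1.2, 12.4]
gripper_width: 0.318
grasp_force: 60.0
```

```bash
cat > chk.py <<'E'
from h import *
s=sensors.state(); print(s['eef_pos'],s['orientation'],s['force'],s['grasp_force'])
p,d,K,k,M=shot('wrist'); C=cloud(d,K,k,M)
a=np.radians(-16.8); ex=np.array([np.cos(a),np.sin(a)]); ey=np.array([-np.sin(a),np.cos(a)]); o=np.array([485.4,195.5])
q=C[...,:2]-o; S=q@ex; T=q@ey; Z=C[...,2]
b=lambda A,m,pc=(1,99): np.percentile(A[m],pc).round(1) if m.sum()>5 else m.sum()
r=(abs(Z-73)<2.5)&(abs(T)<25)&(S<100)&(S>60)
print('rail T',b(T,r&(S<76)),b(T,r&(S>76)),'end',b(S,r,(98,99.7)),'z',b(Z,r,(5,50,95)))
pl=(Z>40)&(Z<56)&(abs(T-1)<6)&(S>82)&(S<94); print('plunger face S',b(S,pl,(1,5,50)))
for n,c in(('pL',(T>8)&(T<30)),('pR',(T<-8)&(T>-30))):
    m=(Z>57)&(Z<63)&c&(S>80)&(S<118); print(n,b(S,m),b(T,m))
print('force along channel %.1f across %.1f'%(s['force'][:2]@ex,s['force'][:2]@ey))
E
python3 chk.py
```

```text
[512.17506371 188.38864985  -2.03385851] [-1.79998428e+02  3.41124948e-02 -1.68674966e+01] [-7.29591393  1.20748919 12.4200766 ] 60.005106925964355
rail T [-14.1  15.4] [-14.   15.2] end [82.9 83.2] z [71.9 73.  74. ]
plunger face S [83.  83.2 87.9]
pL [ 83.2 111.4] [ 9.9 21.6]
pR [ 83.1 111.3] [-19.9  -8.2]
force along channel -7.3 across -1.0
```

Request:
play_rows(plan=[{"x":0,"y":0.3,"z":0.7,"wx":0,"wy":0,"wz":0,"grip":255},{"x":1.9,"y":-0.3,"z":0.7,"wx":0,"wy":0,"wz":0,"grip":255},{"x":3.8,"y":-0.8,"z":0.7,"wx":0,"wy":0,"wz":0,"grip":255},{"x":5.7,"y":-1.4,"z":0.7,"wx":0,"wy":0,"wz":0,"grip":255},{"x":6.7,"y":-1.7,"z":0.7,"wx":0,"wy":0,"wz":0,"grip":255}])

```text
time_s: 14.93
eef_pos: [517.5, 186.7, -1.9]
orientation: [179.9, 0.2, -16.8]
force: [-14.4, 3.2, 10.3]
gripper_width: 0.319
grasp_force: 60.0
```

Request:
play_rows(plan=[{"x":0,"y":0,"z":0,"wx":0,"wy":0,"wz":0,"grip":255},{"x":0,"y":0,"z":0,"wx":0,"wy":0,"wz":0,"grip":255}])

```text
time_s: 15.1
eef_pos: [517.6, 186.6, -2.0]
orientation: [179.9, 0.1, -16.8]
force: [-11.6, 2.1, 7.1]
gripper_width: 0.316
grasp_force: 60.0
```

```bash
python3 chk.py
```

```text
[517.55764152 186.63927892  -1.95277208] [ 1.79944576e+02  1.36965812e-01 -1.68387746e+01] [-11.56754768   2.06822083   7.11920478] 60.00264286994934
rail T [-14.1  15.3] [-14.1  15.2] end [88.5 89. ] z [72. 73. 74.]
plunger face S [88.7 88.9 91.3]
pL [ 88.9 111.1] [ 9.9 21.7]
pR [ 88.8 111. ] [-20.1  -8.2]
force along channel -11.7 across -1.4
```

Request:
play_rows(plan=[{"x":0.7,"y":-0.2,"z":0,"wx":0,"wy":0,"wz":0,"grip":255},{"x":1.4,"y":-0.4,"z":0,"wx":0,"wy":0,"wz":0,"grip":255},{"x":2.1,"y":-0.6,"z":0,"wx":0,"wy":0,"wz":0,"grip":255},{"x":2.1,"y":-0.6,"z":0,"wx":0,"wy":0,"wz":0,"grip":255},{"x":2.1,"y":-0.6,"z":0,"wx":0,"wy":0,"wz":0,"grip":255}])

```text
time_s: 15.57
eef_pos: [519.3, 186.1, -1.9]
orientation: [179.9, 0.2, -16.8]
force: [-15.4, 2.9, 10.1]
gripper_width: 0.316
grasp_force: 60.0
```

Request:
play_rows(plan=[{"x":0.7,"y":-0.2,"z":0,"wx":0,"wy":0,"wz":0,"grip":255},{"x":1,"y":-0.3,"z":0,"wx":0,"wy":0,"wz":0,"grip":255},{"x":1,"y":-0.3,"z":0,"wx":0,"wy":0,"wz":0,"grip":255},{"x":1,"y":-0.3,"z":0,"wx":0,"wy":0,"wz":0,"grip":255}])

```text
time_s: 15.9
eef_pos: [520.1, 185.9, -1.9]
orientation: [179.9, 0.2, -16.8]
force: [-15.1, 3.7, 10.0]
gripper_width: 0.316
grasp_force: 60.0
```

Request:
play_rows(plan=[{"x":0.5,"y":-0.1,"z":0,"wx":0,"wy":0,"wz":0,"grip":255},{"x":1,"y":-0.3,"z":0,"wx":0,"wy":0,"wz":0,"grip":255},{"x":1,"y":-0.3,"z":0,"wx":0,"wy":0,"wz":0,"grip":255},{"x":1,"y":-0.3,"z":0,"wx":0,"wy":0,"wz":0,"grip":255}])

```text
time_s: 16.23
eef_pos: [520.4, 185.8, -1.9]
orientation: [179.9, 0.2, -16.8]
force: [-20.8, 3.6, 15.0]
gripper_width: 0.313
grasp_force: 60.0
```

```bash
python3 chk.py
```

```text
[520.43353507 185.77884035  -1.94436461] [179.90463236   0.22146205 -16.80287892] [-20.79439599   3.60370126  15.01912529] 60.00715434551239
rail T [-14.   15.4] [-14.   15.3] end [91.5 92. ] z [72.  73.  74.1]
plunger face S [91.8 91.8 92.8]
pL [ 91.9 111.1] [ 9.8 21.7]
pR [ 91.9 111.1] [-20.   -8.2]
force along channel -20.9 across -2.6
```

Request:
play_rows(plan=[{"x":0.5,"y":-0.1,"z":0.3,"wx":0,"wy":0,"wz":0,"grip":255},{"x":1,"y":-0.3,"z":0.6,"wx":0,"wy":0,"wz":0,"grip":255},{"x":1,"y":-0.3,"z":0.6,"wx":0,"wy":0,"wz":0,"grip":255},{"x":1,"y":-0.3,"z":0.6,"wx":0,"wy":0,"wz":0,"grip":255},{"x":1,"y":-0.3,"z":0.6,"wx":0,"wy":0,"wz":0,"grip":255}])

```text
time_s: 16.7
eef_pos: [520.4, 185.7, -1.8]
orientation: [179.9, 0.3, -16.8]
force: [-23.1, 5.4, 9.4]
gripper_width: 0.315
grasp_force: 60.0
```

Request:
play_rows(plan=[{"x":0,"y":0,"z":0,"wx":0,"wy":0,"wz":0,"grip":255},{"x":0,"y":0,"z":0,"wx":0,"wy":0,"wz":0,"grip":255},{"x":0,"y":0,"z":0,"wx":0,"wy":0,"wz":0,"grip":255},{"x":0,"y":0,"z":0,"wx":0,"wy":0,"wz":0,"grip":255},{"x":0,"y":0,"z":0,"wx":0,"wy":0,"wz":0,"grip":255}])

```text
time_s: 17.12
eef_pos: [520.4, 185.7, -1.8]
orientation: [179.9, 0.3, -16.8]
force: [-22.8, 6.6, 10.3]
gripper_width: 0.317
grasp_force: 60.0
```

```bash
python3 - <<'E'
exec(open('chk.py').read())
p,d,K,k,M=shot('top'); C=cloud(d,K,k,M)
for row in(237,261,285): print([f"{C[row,u,1]:.0f}/{C[row,u,2]:.0f}" for u in list(range(332,360,4))+list(range(404,448,4))])
E
```

```text
[520.38450758 185.72097414  -1.82348827] [179.87787803   0.30639512 -16.77462807] [-22.81647202   6.55199261  10.26032997] 60.0046581029892
rail T [-14.   15.3] [-14.   15.3] end [91.6 92. ] z [72.1 73.1 74.1]
plunger face S [91.8 91.8 92.7]
pL [ 91.9 111.2] [ 9.9 21.7]
pR [ 91.9 111.2] [-20.   -8.2]
force along channel -23.7 across -0.3
['-51/90', '-60/85', '-70/84', '-79/81', '-89/75', '-99/75', '-115/5', '-236/6', '-241/35', '-244/69', '-252/76', '-261/78', '-271/79', '-278/87', '-288/86', '-319/3', '-330/-0', '-341/-1']
['-52/3', '-59/84', '-68/84', '-78/78', '-87/80', '-97/78', '-112/3', '-233/5', '-244/2', '-244/53', '-248/78', '-258/77', '-268/75', '-276/80', '-285/84', '-294/85', '-327/-5', '-336/0']
['-50/1', '-57/85', '-66/83', '-76/82', '-85/79', '-95/77', '-105/70', '-230/4', '-240/4', '-247/21', '-247/70', '-254/78', '-263/82', '-271/86', '-281/86', '-291/82', '-321/2', '-332/-1']
```

```bash
python3 -c "
from bench import job
print(job.finish_job())"
```

```text
the job is handed in; nothing more can be done
None
```

Job handed in: both flaps are open to about 2.9 rad, and the rail is in the channel held pressed against the stop posts with about 24 N of push; the verdict wasn't shown.

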